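# Nest the cups in the bench mixer and hold its run paddle

### The job

Load the bench mixer: stand the medium white cup in the steel holder on top of the mixer, then stand the small tall cup inside the medium one, both upright and fully down. Only then press the black spring paddle of the run station down with the fingers to half travel, where it lies level (never all the way to its stop), and keep it there: the program finishes while still holding the paddle down. Leave everything else on the bench where it is.

Things in the scene. Friction and masses are not known exactly. Their poses are not given: they have to be found in the camera images.
- medium_cup: white plastic cup, round and open at the top, outer diameter 62 mm, 85 mm tall, wall 3.5 mm, floor 12 mm thick (inner diameter 55 mm); the wider and shorter of the two loose white cups, 110 g (varies). Origin: centre of its underside, z up. Seated in the holder it stands 45 mm above the holder's rim.
- small_cup: white plastic cup, round and open at the top, outer diameter 44 mm, 110 mm tall, wall 3.5 mm; the narrower and taller of the two loose white cups, 80 g (varies). Origin: centre of its underside, z up. Fully down inside the medium cup its underside is 12 mm above the medium cup's underside and it stands 37 mm above that cup's rim.
- mixer: bench mixer, a fixed white box 170 x 160 mm, 70 mm high, with a round open steel holder (outer diameter 82 mm) on top; may stand left or right on the bench, turned a little. Origin: centre of its underside, x away from its front.
- holder_floor (a point): centre of the inner floor of the mixer's steel holder: 76 mm above the bench; the holder is 72 mm in inner diameter and 40 mm deep inside, its rim 116 mm above the bench.
- station: run station, a fixed grey box 150 x 80 mm, 40 mm high, with a black paddle above it, on the right if the mixer is on the left and the other way round. Origin: centre of its underside; x points from the paddle's free end to its hinge. The hinge lies at x = +55 mm, 70 mm above the bench.
- paddle_pad (a point): top centre of the round rubber pad (42 mm across) near the paddle's free end, 85 mm from the hinge; moves with the paddle. Press here from above, e.g. with closed fingertips. Released, the pad is about 91 mm above the bench; at half travel 14 mm lower (77 mm); at the stop 29 mm lower.
- paddle (a joint): angle of the paddle, a black plate 116 x 50 x 8 mm: 0 released (sprung up, free end raised 0.17 rad), 0.17 rad half travel (level), 0.34 rad at the stop; springs back when let go. At the pad it pushes back with about 3 N at first, 7 N at half travel, 12 N at the stop.
- jar: bystander: small clear jar with a yellow lid, 38 mm across, 48 mm high, standing between the cups. Origin: centre of its underside.
- bottle: bystander: white bottle with a red cap, 66 mm across, 170 mm tall. Origin: centre of its underside.
- tub: bystander: blue bowl, 140 mm across, 65 mm high. Origin: centre of its underside.
- pipette: bystander: white and grey hand pipette lying on the bench, 220 mm long, 22 mm thick, along its x. Origin: on its underside near the middle.
- slide_box: bystander: blue flat box 100 x 80 x 35 mm. Origin: centre of its underside.
- dish: bystander: flat glass dish, 90 mm across, 16 mm high. Origin: centre of its underside.
- rack: bystander: fixed green tube rack 80 x 200 mm, tubes up to 92 mm high, near the bench's far edge. Origin: centre of its underside.

How it is judged:
By the outcome, as a careful person would: the job done as asked, in the order asked, and still so for the second after the job is handed in, while the arm keeps its last pose, push and grip.
It also fails if it takes over 61 s, if anything falls off the work surface, if the arm or the gripper's body presses on something with over 40 N, if the wrist force passes 120 N, or if a joint passes its speed limit or range.

### The arm

A 7-joint arm with a two-finger parallel gripper is mounted at the origin on the work surface. World frame = base frame: x ahead of the robot, y to its left, z up, the work surface at z = 0. Lengths are in m, angles in rad, forces in N, time in s.
With the tool pointing down it reaches from about 0.4 to 0.75 m from the base axis. Payload 19.5 kg.
Tool frame: the origin (TCP) lies at the very end of the fingers, on their centre line; the grasp point (between the pads) lies 19 mm behind it; z points along the fingers, y is the line along which they close (so a half turn about z gives the same grasp; the last joint's range is limited). The gripper opens to 85 mm and grips with 20 to 120 N. Pads are 22 mm wide; open, the fingers measure 114 mm over their backs; the gripper's body (76 mm by 85 mm) begins 54 mm behind the grasp point. The pads swing forward as they close: fully open they stand 13 mm farther back than shut.
Start: joints at [-1.249, 0.707, -0.028, 1.485, 0.022, 0.951, -0.075], TCP at [0.205, 0.537, 0.231] pointing down, gripper open.
Joint ranges: [-2.71, 2.71], [-0.32, 2.16], [-1.57, 1.52], [0, 2.45], [-1.46, 4.6], [0, 2.02], [-2.83, 2.83]. Speed limits (rad/s): [1.89, 1.89, 2.57, 2.57, 3.01, 3.01, 3.01].

### API

Orientations are given as a unit quaternion [x, y, z, w].
In Python, from bench import telemetry, optics, job gives the robot as it stands.
- The arm moves only by the tool move_arm, never from a script. Its argument "series" is a list of rows, each an object of numbers: "rx", "ry", "rz": the turn, a rotation vector about the world's x, y, z in degrees; "x", "y", "z": the shift along the world's x, y, z in m; "jaw": the closure, from -1 (fully open) to 1 (shut). In form: [{"rx": .., "ry": .., "rz": .., "x": .., "y": .., "z": .., "jaw": ..}, ...]. A call has 1 to 20 rows; each row shifts and turns the commanded pose from where the row before left it; what a row does not reach is not made up. A row lasts 1/8 s, in which the tool goes at most 62.5 mm and 10.7 degrees, less where a joint would pass 70% of its speed; a pose out of reach is approached as far as the arm can. A call is refused whole if a number of a shift passes 0.0625 or a number of a turn 10.7, either way. A call with a gripper value outside its range is refused whole. The fingers move at their own pace and stop on an object; "force" is the grip in N (left out, the last holds). Time passes only in rows, so rows that do not move let the fingers close. It gives the time, the measured TCP pose, the force, the opening and the grip force at its end, in the units of the state.
- telemetry.get_state(): the state, without advancing time (a new reading comes with each control period).
- optics.snapshot(name): name is "scene" or "top" or "wrist"; returns a dict with "img" (420x560x3 uint8, red, green, blue), "camera_matrix" (3x3 intrinsics, pixels), "view" (4x4, takes a point from world to camera coordinates). Camera axes: x right, y down, z forward; pixel columns grow to the right and rows downward; lengths in m; the calibration is good to about 2 mm. A picture is of the moment at which its call begins. There is no depth.
- job.close_job(): hands the job in; it is judged then, once.
The state is a dict: "clock": time; "q": joint angles; "joint_vel": joint speeds; "joint_efforts": joint torques, N m; "tcp_pos": TCP position; "tool_rot": TCP orientation; "contact_force": force on the tool from outside, world axes, zero at the start; "ft_torque": the same for the moment, N m; "finger_gap": opening from 0.0 (shut) to 1.0 (fully open); "grip_force": force on a finger pad.
Only numpy, scipy, OpenCV 4.12 (cv2) and the standard library are available. Lean on these libraries where they do the work, as an engineer would, in place of code of your own. Each camera call takes 0.05 s, during which the arm holds its last target. There are 200 camera calls.

## Working session

There is one attempt and no reset: what is moved stays moved. The work goes in short steps, Python scripts to look and compute and a tool call to move; the robot and the scene stay as the last step left them, time stands still between calls to the robot, and variables do not carry over. Pictures are saved under pics/ and viewed, at most 10 in all, crops included, and the job is handed in when it is done.

Besides the shell and the picture viewer there is one more tool, called after "Emit:" as name([rows], argument=value, ...), one row to a line, values as JSON. move_arm: Moves the arm, as the interface text tells. Its arguments: {"type":"object","properties":{"series":{"type":"array","items":{"type":"object","properties":{"rx":{"type":"number"},"ry":{"type":"number"},"rz":{"type":"number"},"x":{"type":"number"},"y":{"type":"number"},"z":{"type":"number"},"jaw":{"type":"number"}}}},"force":{"type":"number"}},"required":["series"]}

```bash
mkdir -p pics
python3 - <<'E'
from bench import telemetry, optics
import cv2, numpy as np
np.set_printoptions(precision=4,suppress=True)
for n in ("scene","top"):
    s=optics.snapshot(n); cv2.imwrite(f"pics/{n}0.png",s["img"][:,:,::-1]); print(n,s["camera_matrix"],s["view"])
    np.savez(f"{n}0.npz",**s)
print(telemetry.get_state())
E
```

```text
scene [[380.8176   0.     278.9473]
 [  0.     380.8176 208.0084]
 [  0.       0.       1.    ]] [[ 0.4883  0.8726 -0.0085 -0.2887]
 [ 0.643  -0.3663 -0.6726 -0.3175]
 [-0.59    0.323  -0.74    1.4116]
 [ 0.      0.      0.      1.    ]]
top [[456.8326   0.     274.7246]
 [  0.     456.8326 213.6656]
 [  0.       0.       1.    ]] [[ 0.0259 -0.9995 -0.0192 -0.003 ]
 [-0.9971 -0.0244 -0.0714  0.589 ]
 [ 0.0709  0.021  -0.9973  1.5731]
 [ 0.      0.      0.      1.    ]]
{'clock': 0.1, 'q': array([-1.2487,  0.707 , -0.0276,  1.4849,  0.022 ,  0.9509, -0.0755]), 'joint_vel': array([ 0.0003, -0.0004,  0.0001, -0.0012, -0.0008, -0.0004,  0.0008]), 'joint_efforts': array([  0.0017, -88.4297,   1.2364, -23.6451,   0.017 ,   0.0052,
         0.    ]), 'tcp_pos': array([0.2045, 0.5372, 0.2309]), 'tool_rot': array([ 0.1809,  0.9835, -0.0004, -0.0001]), 'contact_force': array([-0.6733,  0.2335, -0.1854]), 'ft_torque': array([-0.0239,  0.0267,  0.0419]), 'grip_force': 0.0, 'finger_gap': 1.0007428315127815}
```

View pics/scene0.png

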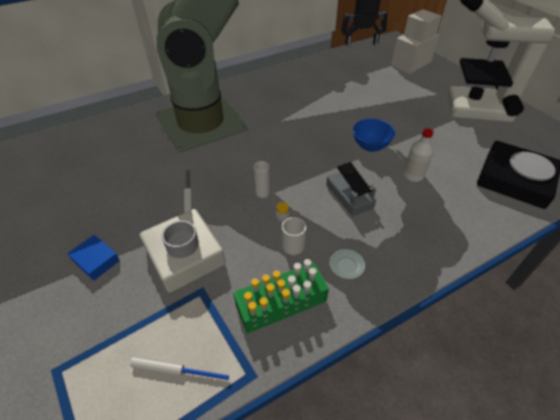

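View pics/top0.png

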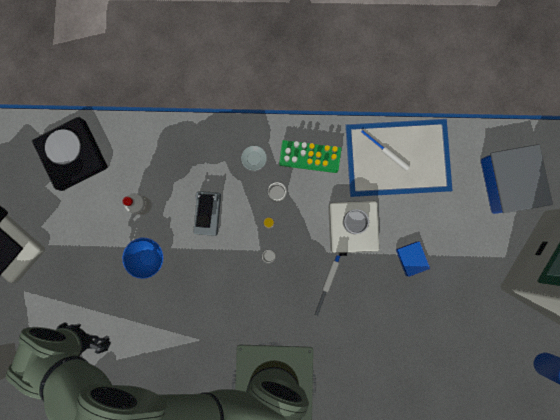

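The scene view shows the small cup at about (262,180), the medium cup at (293,236), the holder at (180,236) and the paddle at (355,180). In the top view they are at (268,256), (277,191), (356,221) and (207,210). The mixer is on the right and the station on the left. I'll zoom in on both views to measure.

Run:
```python
import cv2,numpy as np
t=cv2.imread("pics/top0.png")[165:275,185:390]; cv2.imwrite("pics/tz.png",cv2.resize(t,(800,429),interpolation=cv2.INTER_CUBIC))
t=cv2.imread("pics/scene0.png")[150:300,135:385]; cv2.imwrite("pics/sz.png",cv2.resize(t,(800,480),interpolation=cv2.INTER_CUBIC))
```

```text
(no output)
```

View pics/tz.png

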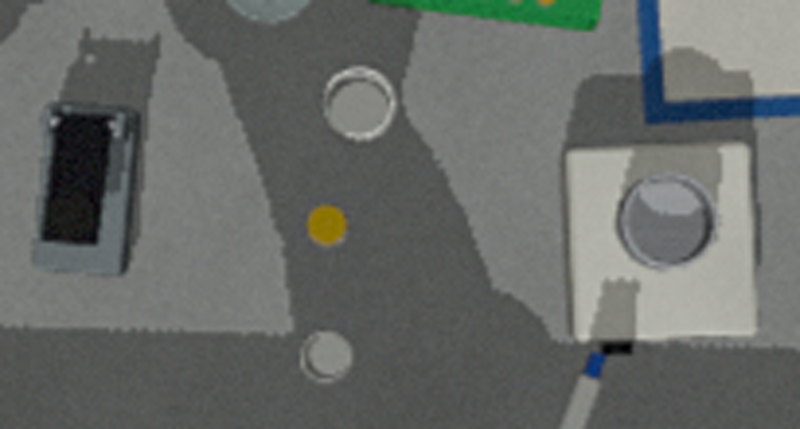

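View pics/sz.png

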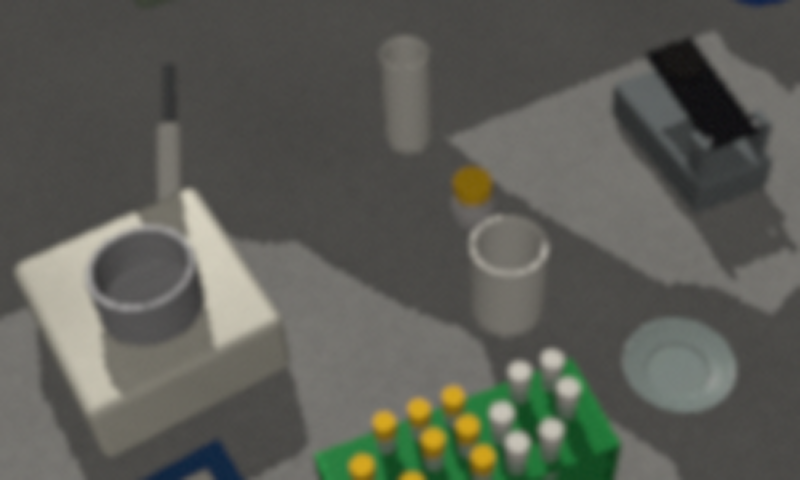

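```bash
cat > h.py <<'E'
import numpy as np, cv2
np.set_printoptions(precision=4,suppress=True)
def P(s): return s["camera_matrix"]@s["view"][:3]
def tri(obs):  # [(snap,(u,v)),...]
    A=[]
    for s,(u,v) in obs:
        p=P(s); A+=[u*p[2]-p[0],v*p[2]-p[1]]
    X=np.linalg.svd(np.array(A))[2][-1]; return X[:3]/X[3]
def plane(s,uv,z):  # pixel -> point at height z
    p=P(s); H=np.c_[p[:,0],p[:,1],p[:,2]*z+p[:,3]]
    r=np.linalg.solve(H,[*uv,1]); return r[:2]/r[2]
def proj(s,X): x=P(s)@[*X,1]; return x[:2]/x[2]
def load(n): return dict(np.load(n))
E
python3 - <<'E'
from h import *
T,S=load("top0.npz"),load("scene0.npz")
t=lambda x,y:((x+.5)/3.902-.5+185,(y+.5)/3.9-.5+165)
s=lambda x,y:((x+.5)/3.2-.5+135,(y+.5)/3.2-.5+150)
for n,a,b,z in [("medium",(360,103),(509,244),.085),("small",(326,356),(404,53),.11),("holder",(666,222),(143,268),.116)]:
    print(n,tri([(T,t(*a)),(S,s(*b))]),plane(T,t(*a),z),plane(S,s(*b),z))
print("jar",plane(T,t(327,225),.048))
for c in [(50,103),(137,110),(125,275),(33,265)]: print("box",plane(T,t(*c),.04))
for c in [(55,112),(110,115),(45,240),(97,244)]: print("pad",plane(T,t(*c),.085))
for c in [(566,150),(752,144),(756,336),(573,341)]: print("mix",plane(T,t(*c),.07))
E
```

```text
medium [0.6601 0.005  0.0893] [0.6607 0.0052] [0.6571 0.0067]
small [0.4431 0.027  0.1125] [0.4434 0.0278] [0.4401 0.027 ]
holder [ 0.5626 -0.2551  0.1144] [ 0.5628 -0.2539] [ 0.5636 -0.2564]
jar [0.5567 0.0321]
box [0.6597 0.2818]
box [0.6553 0.204 ]
box [0.5085 0.2095]
box [0.5153 0.2914]
pad [0.6467 0.2684]
pad [0.6452 0.2207]
pad [0.5359 0.2729]
pad [0.5336 0.2279]
mix [ 0.6258 -0.174 ]
mix [ 0.6349 -0.3343]
mix [ 0.4694 -0.3393]
mix [ 0.461  -0.1828]
```

Emit:
move_arm([
  {"x":0.0325,"y":-0.038,"rz":5,"jaw":-1},
  {"x":0.0325,"y":-0.038,"rz":5},
  {"x":0.0325,"y":-0.038,"rz":5},
  {"x":0.0325,"y":-0.038,"rz":5},
  {"x":0.0325,"y":-0.038},
  {"x":0.0325,"y":-0.038},
  {"x":0.0325,"y":-0.038},
  {"x":0.0325,"y":-0.038},
  {"x":0.0325,"y":-0.038},
  {"x":0.0325,"y":-0.038},
  {"x":0.0325,"y":-0.038},
  {"x":0.0325,"y":-0.038},
  {"x":0.0325,"y":-0.038},
  {"x":0.0325,"y":-0.038},
  {"x":0},
], force=30)

```text
validation failed for argument at $.se...
```

Run:
```python
from bench import telemetry, optics
from h import *
st=telemetry.get_state(); print(st["clock"],st["tcp_pos"],st["tool_rot"],st["q"])
s=optics.snapshot("wrist"); np.savez("w1.npz",**s); cv2.imwrite("pics/w1.png",s["img"][:,:,::-1]); print(s["camera_matrix"],s["view"])
print(proj(s,[.660,.005,.085]))
```

```text
0.1 [0.2045 0.5372 0.2309] [ 0.1809  0.9835 -0.0004 -0.0001] [-1.2487  0.707  -0.0276  1.4849  0.022   0.9509 -0.0755]
[[312.1697   0.     282.4471]
 [  0.     312.1697 207.9472]
 [  0.       0.       1.    ]] [[ 0.3558  0.9346 -0.0019 -0.5747]
 [ 0.8959 -0.3405  0.2855 -0.0382]
 [ 0.2661 -0.1033 -0.9584  0.3801]
 [ 0.      0.      0.      1.    ]]
[ 61.5165 587.1969]
```

View pics/w1.png

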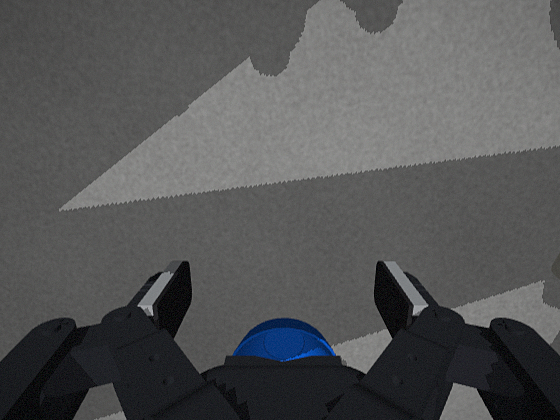

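The move was refused, probably because every row needs all the keys. The picture therefore only shows the start view: bare bench, with the fingers at about (165,300) and (400,300).

Emit:
move_arm([
  {"rx":0,"ry":0,"rz":5,"x":0.0325,"y":-0.038,"z":0,"jaw":-1},
  {"rx":0,"ry":0,"rz":5,"x":0.0325,"y":-0.038,"z":0,"jaw":-1},
  {"rx":0,"ry":0,"rz":5,"x":0.0325,"y":-0.038,"z":0,"jaw":-1},
  {"rx":0,"ry":0,"rz":5,"x":0.0325,"y":-0.038,"z":0,"jaw":-1},
  {"rx":0,"ry":0,"rz":0,"x":0.0325,"y":-0.038,"z":0,"jaw":-1},
  {"rx":0,"ry":0,"rz":0,"x":0.0325,"y":-0.038,"z":0,"jaw":-1},
  {"rx":0,"ry":0,"rz":0,"x":0.0325,"y":-0.038,"z":0,"jaw":-1},
  {"rx":0,"ry":0,"rz":0,"x":0.0325,"y":-0.038,"z":0,"jaw":-1},
  {"rx":0,"ry":0,"rz":0,"x":0.0325,"y":-0.038,"z":0,"jaw":-1},
  {"rx":0,"ry":0,"rz":0,"x":0.0325,"y":-0.038,"z":0,"jaw":-1},
  {"rx":0,"ry":0,"rz":0,"x":0.0325,"y":-0.038,"z":0,"jaw":-1},
  {"rx":0,"ry":0,"rz":0,"x":0.0325,"y":-0.038,"z":0,"jaw":-1},
  {"rx":0,"ry":0,"rz":0,"x":0,"y":0,"z":0,"jaw":-1},
], force=30)

```text
clock: 1.78
tcp_pos: [0.5959, 0.0778, 0.2304]
tool_rot: [0.01, 1.0, -0.001, -0.0]
contact_force: [-1.0, 0.3, -0.4]
finger_gap: 0.996
grip_force: 0.0
```

Run:
```python
from bench import telemetry, optics
from h import *
st=telemetry.get_state(); print(st["clock"],st["tcp_pos"],st["tool_rot"],st["q"])
s=optics.snapshot("wrist"); np.savez("w2.npz",**s); cv2.imwrite("pics/w2.png",s["img"][:,:,::-1]); V=s["view"]; print(-V[:3,:3].T@V[:3,3],V[2,:3])
print(proj(s,[.660,.005,.085]),proj(s,[.443,.027,.11]))
```

```text
1.775 [0.5959 0.0778 0.2304] [ 0.0098  1.     -0.0008 -0.0002] [-0.0796  0.7539 -0.2197  1.3796  0.1768  1.0279  1.2181]
[0.5242 0.0796 0.3737] [ 0.2847 -0.008  -0.9586]
[212.1368 256.6181] [209.8814   1.7335]
```

View pics/w2.png

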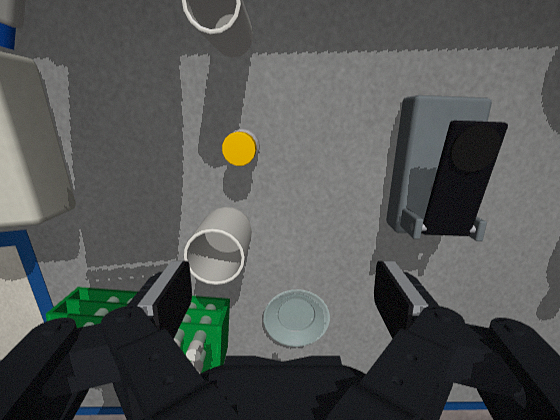

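The wrist view shows the medium rim centred at (214,256), the jar lid at (239,148), the small cup's rim at about (211,2) at the top edge, and the round pad at (474,148). The medium rim is close to where I predicted.

Run:
```python
from h import *
T,S,W=load("top0.npz"),load("scene0.npz"),load("w2.npz")
t=lambda x,y:((x+.5)/3.902-.5+185,(y+.5)/3.9-.5+165)
s=lambda x,y:((x+.5)/3.2-.5+135,(y+.5)/3.2-.5+150)
print("med",tri([(T,t(360,103)),(S,s(509,244)),(W,(214.5,256.5))]),plane(W,(214.5,256.5),.085))
print("pad",plane(W,(474,148),.091),"hinge corners",plane(W,(425,234),.074),plane(W,(475,236),.074),"free",plane(W,(451,121),.095),plane(W,(506,124),.095))
print("small",plane(W,(211,1.5),.11))
print("pad z check", proj(T,[*plane(W,(474,148),.091),.091]), proj(S,[*plane(W,(474,148),.091),.091]))
```

```text
med [0.6597 0.0059 0.0873] [0.6599 0.0074]
pad [0.5556 0.2492] hinge corners [0.6438 0.2227] [0.647  0.2743] free [0.5318 0.2235] [0.5352 0.2712]
small [0.4429 0.0278]
pad z check [203.0919 220.3698] [348.1504 168.8392]
```

Emit:
move_arm([
  {"rx":0,"ry":0,"rz":0,"x":0.032,"y":-0.036,"z":0,"jaw":-1},
  {"rx":0,"ry":0,"rz":0,"x":0.032,"y":-0.036,"z":0,"jaw":-1},
  {"rx":0,"ry":0,"rz":0,"x":0,"y":0,"z":-0.02,"jaw":-1},
  {"rx":0,"ry":0,"rz":0,"x":0,"y":0,"z":-0.035,"jaw":-1},
  {"rx":0,"ry":0,"rz":0,"x":0,"y":0,"z":-0.035,"jaw":-1},
  {"rx":0,"ry":0,"rz":0,"x":0,"y":0,"z":-0.035,"jaw":-1},
  {"rx":0,"ry":0,"rz":0,"x":0,"y":0,"z":-0.03,"jaw":-1},
  {"rx":0,"ry":0,"rz":0,"x":0,"y":0,"z":-0.03,"jaw":-1},
  {"rx":0,"ry":0,"rz":0,"x":0,"y":0,"z":0,"jaw":-1},
  {"rx":0,"ry":0,"rz":0,"x":0,"y":0,"z":0,"jaw":1},
  {"rx":0,"ry":0,"rz":0,"x":0,"y":0,"z":0,"jaw":1},
  {"rx":0,"ry":0,"rz":0,"x":0,"y":0,"z":0,"jaw":1},
  {"rx":0,"ry":0,"rz":0,"x":0,"y":0,"z":0,"jaw":1},
  {"rx":0,"ry":0,"rz":0,"x":0,"y":0,"z":0,"jaw":1},
  {"rx":0,"ry":0,"rz":0,"x":0,"y":0,"z":0,"jaw":1},
], force=30)

```text
clock: 3.7
tcp_pos: [0.6592, 0.0097, 0.0481]
tool_rot: [0.007, 1.0, 0.0, 0.001]
contact_force: [-1.9, 0.1, 6.6]
finger_gap: 0.732
grip_force: 32.0
```

Emit:
move_arm([
  {"rx":0,"ry":0,"rz":0,"x":0,"y":0,"z":0.02,"jaw":1},
  {"rx":0,"ry":0,"rz":0,"x":0,"y":0,"z":0.04,"jaw":1},
  {"rx":0,"ry":0,"rz":0,"x":0,"y":0,"z":0.04,"jaw":1},
  {"rx":0,"ry":0,"rz":0,"x":0,"y":-0.02,"z":0.04,"jaw":1},
  {"rx":0,"ry":0,"rz":0,"x":-0.01,"y":-0.035,"z":0,"jaw":1},
  {"rx":0,"ry":0,"rz":0,"x":-0.015,"y":-0.04,"z":0,"jaw":1},
  {"rx":0,"ry":0,"rz":0,"x":-0.015,"y":-0.04,"z":0,"jaw":1},
  {"rx":0,"ry":0,"rz":0,"x":-0.015,"y":-0.04,"z":0,"jaw":1},
  {"rx":0,"ry":0,"rz":0,"x":-0.015,"y":-0.04,"z":0,"jaw":1},
  {"rx":0,"ry":0,"rz":0,"x":-0.015,"y":-0.03,"z":0,"jaw":1},
  {"rx":0,"ry":0,"rz":0,"x":-0.01,"y":-0.02,"z":0,"jaw":1},
  {"rx":0,"ry":0,"rz":0,"x":0,"y":0,"z":0,"jaw":1},
  {"rx":0,"ry":0,"rz":0,"x":0,"y":0,"z":0,"jaw":1},
])

```text
clock: 5.32
tcp_pos: [0.5641, -0.2549, 0.1874]
tool_rot: [0.007, 1.0, -0.0, 0.001]
contact_force: [0.5, -0.1, -1.2]
finger_gap: 0.732
grip_force: 33.3
```

Run:
```python
from bench import telemetry, optics
from h import *
st=telemetry.get_state(); print(st["clock"],st["tcp_pos"],st["tool_rot"],st["contact_force"])
im=[]
for n in("wrist","scene","top"):
    s=optics.snapshot(n); np.savez(n[0]+"3.npz",**s); im.append(s["img"][:,:,::-1])
W=im[0][:, :]; Sc=cv2.resize(im[1][150:300,100:300],(400,300),interpolation=cv2.INTER_CUBIC); Tc=cv2.resize(im[2][150:300,260:460],(400,300),interpolation=cv2.INTER_CUBIC)
cv2.imwrite("pics/m3.png",np.vstack([np.hstack([Sc,Tc]),cv2.resize(W[190:,80:480],(651,374))[:300,:].copy() if 0 else cv2.resize(W[180:390],(800,300))]))
c=st["tcp_pos"]; print(proj(load("w3.npz"),[c[0],c[1],c[2]+.04]))
```

```text
5.325 [ 0.5641 -0.2549  0.1874] [ 0.007   1.     -0.      0.0006] [ 0.4819 -0.1319 -1.1516]
[282.2446 310.8809]
```

View pics/m3.png

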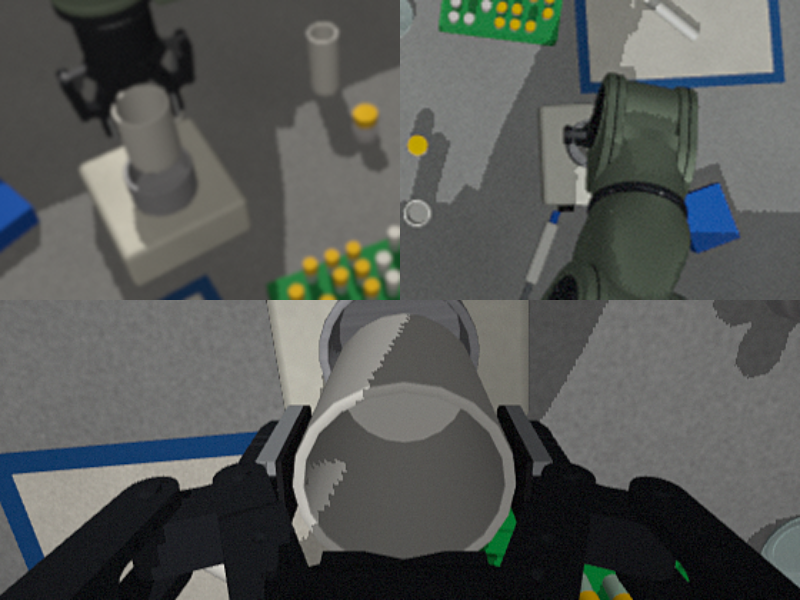

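The mosaic shows the cup held upright over the holder. In the wrist view the cup's rim spans columns 293–515 of the mosaic with its front edge at row 383, and the holder spans columns 320–478.

Run:
```python
from h import *
W=load("w3.npz"); w=lambda x,y:((x+.5)*.7-.5,(y-300+.5)*.7-.5+180)
T,S=load("top0.npz"),load("scene0.npz")
c=[.5641,-.2549]
for r in(.031,.0275): print("front edge expected",proj(W,[c[0]-r,c[1],.1874+.037]))
print("seen outer/inner front",w(404,383),w(404,392)); 
# rim circle projection widths
a=np.linspace(0,6.283,200); 
for dx in(-.004,0,.004):
  p=np.array([proj(W,[c[0]+dx+.031*np.cos(q),c[1]+.031*np.sin(q),.2244]) for q in a]); print(dx,p.min(0),p.max(0))
print("seen",w(293,475),w(515,475))
q1,q2=plane(W,w(320,345),.116),plane(W,w(478,345),.116); print("holder",q1,q2,(q1+q2)/2)
```

```text
front edge expected [281.0323 232.3293]
front edge expected [281.1792 241.2609]
seen outer/inner front (282.65, 237.95) (282.65, 244.25)
-0.004 [202.0608 221.9191] [362.1831 362.5796]
0 [202.9627 232.322 ] [361.5765 370.347 ]
0.004 [203.8459 242.517 ] [360.9813 377.9799]
seen (204.95, 302.35) (360.34999999999997, 302.35)
holder [ 0.5582 -0.297 ] [ 0.5593 -0.2174] [ 0.5588 -0.2572]
```

Emit:
move_arm([
  {"rx":0,"ry":0,"rz":0,"x":-0.003,"y":-0.001,"z":0,"jaw":1},
  {"rx":0,"ry":0,"rz":0,"x":0,"y":0,"z":-0.015,"jaw":1},
  {"rx":0,"ry":0,"rz":0,"x":0,"y":0,"z":-0.015,"jaw":1},
  {"rx":0,"ry":0,"rz":0,"x":0,"y":0,"z":-0.01,"jaw":1},
  {"rx":0,"ry":0,"rz":0,"x":0,"y":0,"z":-0.01,"jaw":1},
  {"rx":0,"ry":0,"rz":0,"x":0,"y":0,"z":-0.007,"jaw":1},
  {"rx":0,"ry":0,"rz":0,"x":0,"y":0,"z":0,"jaw":1},
])

```text
clock: 6.35
tcp_pos: [0.5605, -0.2566, 0.1289]
tool_rot: [0.007, 1.0, 0.0, -0.0]
contact_force: [0.2, -0.9, -0.4]
finger_gap: 0.731
grip_force: 33.3
```

Emit:
move_arm([
  {"rx":0,"ry":0,"rz":0,"x":0,"y":0,"z":-0.003,"jaw":1},
  {"rx":0,"ry":0,"rz":0,"x":0,"y":0,"z":-0.002,"jaw":1},
  {"rx":0,"ry":0,"rz":0,"x":0,"y":0,"z":0,"jaw":1},
])

```text
clock: 6.72
tcp_pos: [0.5606, -0.2567, 0.1243]
tool_rot: [0.007, 1.0, -0.0, 0.0]
contact_force: [0.8, -0.3, -1.3]
finger_gap: 0.728
grip_force: 33.3
```

Emit:
move_arm([
  {"rx":0,"ry":0,"rz":0,"x":0,"y":0,"z":-0.001,"jaw":1},
  {"rx":0,"ry":0,"rz":0,"x":0,"y":0,"z":-0.001,"jaw":1},
  {"rx":0,"ry":0,"rz":0,"x":0,"y":0,"z":0,"jaw":1},
])

```text
clock: 7.1
tcp_pos: [0.5608, -0.2568, 0.124]
tool_rot: [0.007, 1.0, -0.0, 0.001]
contact_force: [-8.5, 3.2, 27.3]
finger_gap: 0.732
grip_force: 35.4
```

Emit:
move_arm([
  {"rx":0,"ry":0,"rz":0,"x":0,"y":0,"z":0.0015,"jaw":1},
  {"rx":0,"ry":0,"rz":0,"x":0,"y":0,"z":0,"jaw":-1},
  {"rx":0,"ry":0,"rz":0,"x":0,"y":0,"z":0,"jaw":-1},
  {"rx":0,"ry":0,"rz":0,"x":0,"y":0,"z":0,"jaw":-1},
  {"rx":0,"ry":0,"rz":0,"x":0,"y":0,"z":0,"jaw":-1},
  {"rx":0,"ry":0,"rz":0,"x":0,"y":0,"z":0.01,"jaw":-1},
  {"rx":0,"ry":0,"rz":0,"x":0,"y":0,"z":0.03,"jaw":-1},
  {"rx":0,"ry":0,"rz":0,"x":0,"y":0,"z":0.035,"jaw":-1},
  {"rx":0,"ry":0,"rz":0,"x":0,"y":0,"z":0.035,"jaw":-1},
  {"rx":0,"ry":0,"rz":0,"x":0,"y":0,"z":0,"jaw":-1},
])

```text
clock: 8.35
tcp_pos: [0.5615, -0.2569, 0.2367]
tool_rot: [0.007, 1.0, -0.001, 0.002]
contact_force: [0.7, 0.4, -0.6]
finger_gap: 1.0
grip_force: 0.0
```

Run:
```python
from bench import telemetry, optics
from h import *
st=telemetry.get_state(); print(st["clock"],st["tcp_pos"])
im=[]
for n in("wrist","scene"):
    s=optics.snapshot(n); np.savez(n[0]+"4.npz",**s); im.append(s["img"][:,:,::-1])
a=cv2.resize(im[0][170:350,180:380],(400,360),interpolation=cv2.INTER_CUBIC); b=cv2.resize(im[1][180:300,110:243],(400,360),interpolation=cv2.INTER_CUBIC)
cv2.imwrite("pics/m4.png",np.hstack([a,b]))
W=load("w4.npz"); print(proj(W,[.563,-.2555,.161]),proj(W,[.563,-.2555,.116]),proj(load("s4.npz"),[.563,-.2555,.161]))
```

```text
8.35 [ 0.5615 -0.2569  0.2367]
[284.544 218.17 ] [284.3431 201.7292] [175.6709 220.9165]
```

View pics/m4.png

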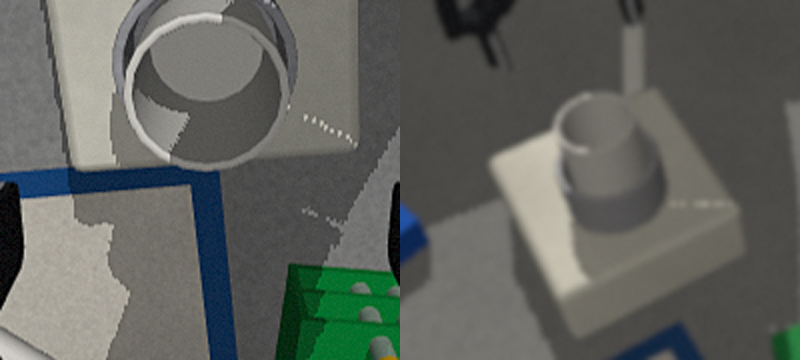

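The medium cup stands seated and upright in the holder. Its rim centre is at crop (206,91) in the wrist view and (598,128) in the scene view.

Run:
```python
from h import *
W,S=load("w4.npz"),load("s4.npz")
a,b=(282.8,215.3),(175.7,222.5)
print(tri([(W,a),(S,b)]),plane(W,a,.161),plane(S,b,.161))
```

```text
[ 0.5626 -0.2566  0.1555] [ 0.5608 -0.2568] [ 0.5676 -0.257 ]
```

Emit:
move_arm([
  {"rx":0,"ry":0,"rz":0,"x":-0.01,"y":0.025,"z":0,"jaw":-1},
  {"rx":0,"ry":0,"rz":0,"x":-0.018,"y":0.042,"z":0,"jaw":-1},
  {"rx":0,"ry":0,"rz":0,"x":-0.018,"y":0.042,"z":0,"jaw":-1},
  {"rx":0,"ry":0,"rz":0,"x":-0.018,"y":0.042,"z":0,"jaw":-1},
  {"rx":0,"ry":0,"rz":0,"x":-0.018,"y":0.042,"z":0,"jaw":-1},
  {"rx":0,"ry":0,"rz":0,"x":-0.018,"y":0.042,"z":0,"jaw":-1},
  {"rx":0,"ry":0,"rz":0,"x":-0.012,"y":0.032,"z":0,"jaw":-1},
  {"rx":0,"ry":0,"rz":0,"x":-0.006,"y":0.017,"z":0,"jaw":-1},
  {"rx":0,"ry":0,"rz":0,"x":0,"y":0,"z":0,"jaw":-1},
  {"rx":0,"ry":0,"rz":0,"x":0,"y":0,"z":0,"jaw":-1},
])

```text
clock: 9.7
tcp_pos: [0.4427, 0.0266, 0.2335]
tool_rot: [0.008, 1.0, -0.0, -0.0]
contact_force: [-0.7, -1.6, -0.4]
finger_gap: 1.002
grip_force: 0.0
```

Run:
```python
from bench import telemetry, optics
from h import *
st=telemetry.get_state(); print(st["clock"],st["tcp_pos"],st["tool_rot"],st["q"])
s=optics.snapshot("wrist"); np.savez("w5.npz",**s); cv2.imwrite("pics/w5.png",cv2.resize(s["img"][150:390,180:380,::-1],(500,600),interpolation=cv2.INTER_CUBIC))
print(proj(s,[.443,.0275,.11]))
```

```text
9.7 [0.4427 0.0266 0.2335] [ 0.0077  1.     -0.0002 -0.0003] [ 0.0226  0.5226 -0.253   1.928   0.1922  0.7147  1.2116]
[283.5642 200.1852]
```

View pics/w5.png

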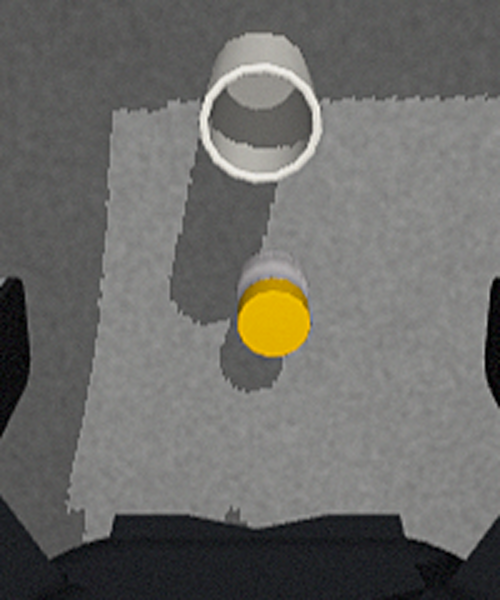

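The small cup's rim is centred at crop (261,123), which is full-frame (284.2,199), within 1.5 px of the prediction.

Emit:
move_arm([
  {"rx":0,"ry":0,"rz":0,"x":0,"y":0.001,"z":-0.02,"jaw":-1},
  {"rx":0,"ry":0,"rz":0,"x":0,"y":0,"z":-0.035,"jaw":-1},
  {"rx":0,"ry":0,"rz":0,"x":0,"y":0,"z":-0.035,"jaw":-1},
  {"rx":0,"ry":0,"rz":0,"x":0,"y":0,"z":-0.035,"jaw":-1},
  {"rx":0,"ry":0,"rz":0,"x":0,"y":0,"z":-0.02,"jaw":-1},
  {"rx":0,"ry":0,"rz":0,"x":0,"y":0,"z":-0.012,"jaw":-1},
  {"rx":0,"ry":0,"rz":0,"x":0,"y":0,"z":0,"jaw":-1},
  {"rx":0,"ry":0,"rz":0,"x":0,"y":0,"z":0,"jaw":1},
  {"rx":0,"ry":0,"rz":0,"x":0,"y":0,"z":0,"jaw":1},
  {"rx":0,"ry":0,"rz":0,"x":0,"y":0,"z":0,"jaw":1},
  {"rx":0,"ry":0,"rz":0,"x":0,"y":0,"z":0,"jaw":1},
  {"rx":0,"ry":0,"rz":0,"x":0,"y":0,"z":0,"jaw":1},
  {"rx":0,"ry":0,"rz":0,"x":0,"y":0,"z":0,"jaw":1},
  {"rx":0,"ry":0,"rz":0,"x":0,"y":0,"z":0,"jaw":1},
])

```text
clock: 11.5
tcp_pos: [0.4429, 0.0282, 0.0774]
tool_rot: [0.008, 1.0, -0.0, 0.001]
contact_force: [-0.9, -1.0, 11.2]
finger_gap: 0.511
grip_force: 29.0
```

Emit:
move_arm([
  {"rx":0,"ry":0,"rz":0,"x":0,"y":0,"z":0.02,"jaw":1},
  {"rx":0,"ry":0,"rz":0,"x":0,"y":0,"z":0.04,"jaw":1},
  {"rx":0,"ry":0,"rz":0,"x":0,"y":0,"z":0.04,"jaw":1},
  {"rx":0,"ry":0,"rz":0,"x":0,"y":0,"z":0.04,"jaw":1},
  {"rx":0,"ry":0,"rz":0,"x":0.005,"y":-0.015,"z":0.03,"jaw":1},
  {"rx":0,"ry":0,"rz":0,"x":0.01,"y":-0.03,"z":0.015,"jaw":1},
  {"rx":0,"ry":0,"rz":0,"x":0.018,"y":-0.042,"z":0,"jaw":1},
  {"rx":0,"ry":0,"rz":0,"x":0.018,"y":-0.042,"z":0,"jaw":1},
  {"rx":0,"ry":0,"rz":0,"x":0.018,"y":-0.042,"z":0,"jaw":1},
  {"rx":0,"ry":0,"rz":0,"x":0.018,"y":-0.042,"z":0,"jaw":1},
  {"rx":0,"ry":0,"rz":0,"x":0.018,"y":-0.038,"z":0,"jaw":1},
  {"rx":0,"ry":0,"rz":0,"x":0.01,"y":-0.024,"z":0,"jaw":1},
  {"rx":0,"ry":0,"rz":0,"x":0.004,"y":-0.01,"z":0,"jaw":1},
  {"rx":0,"ry":0,"rz":0,"x":0,"y":0,"z":0,"jaw":1},
  {"rx":0,"ry":0,"rz":0,"x":0,"y":0,"z":0,"jaw":1},
])

```text
clock: 13.38
tcp_pos: [0.5615, -0.2555, 0.2621]
tool_rot: [0.007, 1.0, 0.0, 0.0]
contact_force: [0.4, 0.5, -0.3]
finger_gap: 0.514
grip_force: 30.9
```

Run:
```python
from bench import telemetry, optics
from h import *
st=telemetry.get_state(); print(st["clock"],st["tcp_pos"],st["tool_rot"],st["contact_force"])
im=[]
for n in("wrist","scene"):
    s=optics.snapshot(n); np.savez(n[0]+"6.npz",**s); im.append(s["img"][:,:,::-1])
a=cv2.resize(im[0][150:390,180:380],(500,600),interpolation=cv2.INTER_CUBIC); b=cv2.resize(im[1][120:360,100:220],(300,600),interpolation=cv2.INTER_CUBIC)
cv2.imwrite("pics/m6.png",np.hstack([a,b]))
c=st["tcp_pos"];W=load("w6.npz"); q=np.linspace(0,6.283,200)
for nm,cx,cy,r,z in[("small rim",c[0],c[1],.022,c[2]+.0326),("small base",c[0],c[1],.022,c[2]-.0774),("med",.562,-.2567,.031,.161)]:
    p=np.array([proj(W,[cx+r*np.cos(k),cy+r*np.sin(k),z]) for k in q]); print(nm,(p.min(0)-[180,150])*2.5,(p.max(0)-[180,150])*2.5)
```

```text
13.375 [ 0.5615 -0.2555  0.2621] [0.0068 1.     0.0001 0.0001] [ 0.3772  0.5284 -0.2558]
small rim [119.7028 249.7344] [391.4507 487.6586]
small base [182.0154  92.2232] [330.1151 233.1479]
med [157.4972  49.2668] [347.5202 231.5958]
```

View pics/m6.png

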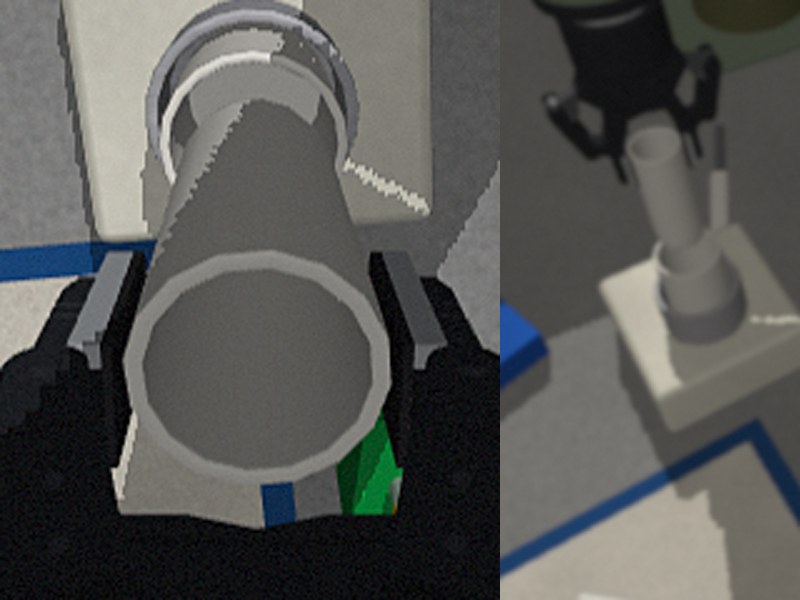

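The mosaic shows the small cup upright above the medium one. The medium rim spans columns 160–348 with its top at row 51, and the small cup's base and rim lie within about 2 mm of the same axis. I can lower it. That was the tenth and last picture, so I'll use measurements from here on.

Emit:
move_arm([
  {"rx":0,"ry":0,"rz":0,"x":0,"y":-0.001,"z":-0.01,"jaw":1},
  {"rx":0,"ry":0,"rz":0,"x":0,"y":0,"z":-0.015,"jaw":1},
  {"rx":0,"ry":0,"rz":0,"x":0,"y":0,"z":-0.015,"jaw":1},
  {"rx":0,"ry":0,"rz":0,"x":0,"y":0,"z":0,"jaw":1},
])

```text
clock: 13.98
tcp_pos: [0.5611, -0.2574, 0.2205]
tool_rot: [0.007, 1.0, 0.0, -0.001]
contact_force: [-0.9, 0.7, 0.5]
finger_gap: 0.517
grip_force: 30.9
```

Emit:
move_arm([
  {"rx":0,"ry":0,"rz":0,"x":0,"y":0,"z":-0.015,"jaw":1},
  {"rx":0,"ry":0,"rz":0,"x":0,"y":0,"z":-0.015,"jaw":1},
  {"rx":0,"ry":0,"rz":0,"x":0,"y":0,"z":-0.01,"jaw":1},
  {"rx":0,"ry":0,"rz":0,"x":0,"y":0,"z":-0.008,"jaw":1},
  {"rx":0,"ry":0,"rz":0,"x":0,"y":0,"z":0,"jaw":1},
])

```text
clock: 14.6
tcp_pos: [0.5615, -0.2576, 0.1733]
tool_rot: [0.007, 1.0, 0.0, -0.0]
contact_force: [-0.6, 0.2, -1.2]
finger_gap: 0.514
grip_force: 30.9
```

Emit:
move_arm([
  {"rx":0,"ry":0,"rz":0,"x":0,"y":0,"z":-0.004,"jaw":1},
  {"rx":0,"ry":0,"rz":0,"x":0,"y":0,"z":-0.002,"jaw":1},
  {"rx":0,"ry":0,"rz":0,"x":0,"y":0,"z":-0.001,"jaw":1},
  {"rx":0,"ry":0,"rz":0,"x":0,"y":0,"z":0,"jaw":1},
])

```text
clock: 15.1
tcp_pos: [0.5616, -0.2577, 0.1668]
tool_rot: [0.007, 1.0, -0.0, 0.0]
contact_force: [-0.6, 0.3, -0.8]
finger_gap: 0.513
grip_force: 30.9
```

Emit:
move_arm([
  {"rx":0,"ry":0,"rz":0,"x":0,"y":0,"z":-0.001,"jaw":1},
  {"rx":0,"ry":0,"rz":0,"x":0,"y":0,"z":0,"jaw":1},
])

```text
clock: 15.35
tcp_pos: [0.5616, -0.2577, 0.1657]
tool_rot: [0.007, 1.0, -0.0, -0.0]
contact_force: [-0.2, -0.0, -1.1]
finger_gap: 0.51
grip_force: 30.9
```

Emit:
move_arm([
  {"rx":0,"ry":0,"rz":0,"x":0,"y":0,"z":-0.001,"jaw":1},
  {"rx":0,"ry":0,"rz":0,"x":0,"y":0,"z":0,"jaw":1},
])

```text
clock: 15.6
tcp_pos: [0.5619, -0.2578, 0.1655]
tool_rot: [0.007, 1.0, -0.0, 0.001]
contact_force: [-2.1, -0.1, 9.0]
finger_gap: 0.512
grip_force: 31.7
```

Emit:
move_arm([
  {"rx":0,"ry":0,"rz":0,"x":0,"y":0,"z":0.001,"jaw":1},
  {"rx":0,"ry":0,"rz":0,"x":0,"y":0,"z":0,"jaw":-1},
  {"rx":0,"ry":0,"rz":0,"x":0,"y":0,"z":0,"jaw":-1},
  {"rx":0,"ry":0,"rz":0,"x":0,"y":0,"z":0,"jaw":-1},
  {"rx":0,"ry":0,"rz":0,"x":0,"y":0,"z":0,"jaw":-1},
  {"rx":0,"ry":0,"rz":0,"x":0,"y":0,"z":0,"jaw":-1},
  {"rx":0,"ry":0,"rz":0,"x":0,"y":0,"z":0.01,"jaw":-1},
  {"rx":0,"ry":0,"rz":0,"x":0,"y":0,"z":0.03,"jaw":-1},
  {"rx":0,"ry":0,"rz":0,"x":0,"y":0,"z":0.035,"jaw":-1},
  {"rx":0,"ry":0,"rz":0,"x":0,"y":0,"z":0.03,"jaw":-1},
  {"rx":0,"ry":0,"rz":0,"x":0,"y":0,"z":0,"jaw":-1},
])

```text
clock: 16.98
tcp_pos: [0.5622, -0.2578, 0.2734]
tool_rot: [0.007, 1.0, -0.001, 0.002]
contact_force: [1.0, -0.3, -1.5]
finger_gap: 1.001
grip_force: 0.0
```

Run:
```python
from bench import telemetry, optics
from h import *
print(telemetry.get_state()["tcp_pos"])
W=optics.snapshot("wrist"); np.savez("w7.npz",**W)
S=optics.snapshot("scene"); np.savez("s7.npz",**S)
q=np.linspace(0,6.283,200)
# edge-match of rim rings: fit centre maximising brightness along projected mid-wall ring, at seated vs. unseated heights
from scipy.ndimage import map_coordinates, gaussian_filter
from scipy.optimize import minimize
g=cv2.cvtColor(W["img"],cv2.COLOR_RGB2GRAY).astype(float); gb=gaussian_filter(g,.7)
def sc(p,r,z):
    x=np.array([proj(W,[p[0]+r*np.cos(k),p[1]+r*np.sin(k),z]) for k in q]); return map_coordinates(gb,[x[:,1],x[:,0]],order=1)
for nm,r,c0 in[("small",.02025,(.562,-.2577)),("med",.02925,(.5625,-.2565))]:
  for z in ((.188,.193,.198,.203,.208) if nm=="small" else (.151,.156,.161,.166,.171)):
    best=max(((sc((c0[0]+a,c0[1]+b),r,z).mean(),c0[0]+a,c0[1]+b) for a in np.arange(-.008,.0081,.001) for b in np.arange(-.006,.0061,.001)))
    print(nm,z,np.array(best))
```

```text
[ 0.5622 -0.2578  0.2734]
small 0.188 [143.8402   0.564   -0.2587]
small 0.193 [148.2141   0.562   -0.2587]
small 0.198 [147.5287   0.561   -0.2587]
small 0.203 [143.0145   0.559   -0.2577]
small 0.208 [132.8084   0.558   -0.2577]
med 0.151 [137.2734   0.5635  -0.2575]
med 0.156 [140.678    0.5625  -0.2565]
med 0.161 [141.3686   0.5615  -0.2565]
med 0.166 [141.7276   0.5615  -0.2565]
med 0.171 [139.5932   0.5605  -0.2565]
```

The cups are confirmed seated: the small rim is at about 0.196 m, the medium rim is at about 0.163 m, and they are concentric within about 2 mm. Next is the paddle.

Emit:
move_arm([
  {"rx":0,"ry":0,"rz":0,"x":0,"y":0.025,"z":0,"jaw":-1},
  {"rx":0,"ry":0,"rz":0,"x":0,"y":0.042,"z":0,"jaw":-1},
  {"rx":0,"ry":0,"rz":0,"x":0,"y":0.045,"z":0,"jaw":-1},
  {"rx":0,"ry":0,"rz":0,"x":0,"y":0.045,"z":0,"jaw":1},
  {"rx":0,"ry":0,"rz":0,"x":0,"y":0.045,"z":0,"jaw":1},
  {"rx":0,"ry":0,"rz":0,"x":0,"y":0.045,"z":0,"jaw":1},
  {"rx":0,"ry":0,"rz":0,"x":0,"y":0.045,"z":0,"jaw":1},
  {"rx":0,"ry":0,"rz":0,"x":0,"y":0.045,"z":0,"jaw":1},
  {"rx":0,"ry":0,"rz":0,"x":0,"y":0.045,"z":0,"jaw":1},
  {"rx":0,"ry":0,"rz":0,"x":0,"y":0.045,"z":0,"jaw":1},
  {"rx":0,"ry":0,"rz":0,"x":-0.003,"y":0.042,"z":0,"jaw":1},
  {"rx":0,"ry":0,"rz":0,"x":-0.003,"y":0.03,"z":0,"jaw":1},
  {"rx":0,"ry":0,"rz":0,"x":0,"y":0.008,"z":0,"jaw":1},
  {"rx":0,"ry":0,"rz":0,"x":0,"y":0,"z":0,"jaw":1},
  {"rx":0,"ry":0,"rz":0,"x":0,"y":0,"z":0,"jaw":1},
])

```text
clock: 18.95
tcp_pos: [0.5559, 0.248, 0.2707]
tool_rot: [0.008, 1.0, -0.0, -0.0]
contact_force: [1.1, -0.5, -0.2]
finger_gap: 0.0
grip_force: 0.0
```

Run:
```python
from bench import telemetry, optics
from h import *
st=telemetry.get_state(); print(st["tcp_pos"],st["contact_force"])
W=optics.snapshot("wrist"); np.savez("w8.npz",**W); 
g=cv2.cvtColor(W["img"],cv2.COLOR_RGB2GRAY)
u,v=proj(W,[.5556,.2492,.091]); print(u,v)
roi=g[int(v)-45:int(v)+45,int(u)-55:int(u)+55]
for r in roi[::5,::5]: print(" ".join("%3d"%k for k in r))
```

```text
[0.5559 0.248  0.2707] [ 1.0595 -0.4715 -0.2079]
283.7694713337511 185.61051328437443
136 132 133 128 126  73 117 115 116 115 123 120 118 122 121 123 122 126 113 128 133 135
130 127 135 135 129  81 115 115 113 114 114 112 113 112 115 111 113 112 100 131 135 137
134 138 131 127 134  84 118 115 111 115 113 108 111 115 110 109 110 111  91 130 137 122
120 125 128 135 131  92 112 118 109 111 116 114 110 111 112 111 114 114  68 134 133 139
130 134 138 131 133  92 118 113 116 113 115 109 114 112 113 111 111 114  65 133 131 132
132 135 136 133 134  92 114  17  32  39  37  40  38  38  32  31  57 113 111 135 124 126
129 140 132 132 130  98 115  20  19  18  27  27  27  29  24  20  15 112 142 134 133 132
134 133 130 133 132  99 111   8  18  20  25  25  24  30  22  25  16 114 140 130 136 133
135 139 133 132 143  96 118  17  34  31  24  30  28  31  26  28  44 109 139 135 135 139
134 134 130 135 140  95 114  24  24  33  24  28  31  33  25  22  81 108 133 137 131 129
138 131 134 138 141  97 117  17  29  24  17  28  25  25  25  28 129 108 136 133 134 124
137 131 138 129 140  94 112  18  25  30  26  30  26  28  23  19 121 104 139 137 135 137
130 134 143 139 140  96  75  17  17  29  23  20  24  26  19  25 115  99 136 128 134 132
141 142 138 135 143  96  76  18  24  20  23   5  18   6  17  22 110 101 128 131 127 132
135 138 138 139 145  95  73  20  13  20  17  15  25  20  15  15 107  95 136 132 125 134
139 139 140 134 136  95  73  21  21  23  14  20   6  25  19  20 109  96 139 134 137 141
133 134 133 131 143  99  73  13  17  19  12  17  23  13  18  16 110  87 132 126 134 127
137 138 142 134 143  97  73  31  14  20  27  24  21  19  20  14 109  67 129 136 137 123
```

Emit:
move_arm([
  {"rx":0,"ry":0,"rz":0,"x":0,"y":0.001,"z":-0.02,"jaw":1},
  {"rx":0,"ry":0,"rz":0,"x":0,"y":0,"z":-0.04,"jaw":1},
  {"rx":0,"ry":0,"rz":0,"x":0,"y":0,"z":-0.04,"jaw":1},
  {"rx":0,"ry":0,"rz":0,"x":0,"y":0,"z":-0.035,"jaw":1},
  {"rx":0,"ry":0,"rz":0,"x":0,"y":0,"z":-0.02,"jaw":1},
  {"rx":0,"ry":0,"rz":0,"x":0,"y":0,"z":-0.01,"jaw":1},
  {"rx":0,"ry":0,"rz":0,"x":0,"y":0,"z":0,"jaw":1},
  {"rx":0,"ry":0,"rz":0,"x":0,"y":0,"z":0,"jaw":1},
])

```text
clock: 20.0
tcp_pos: [0.556, 0.2504, 0.1067]
tool_rot: [0.008, 1.0, 0.0, 0.001]
contact_force: [0.9, -0.2, 0.7]
finger_gap: 0.003
grip_force: 0.0
```

Emit:
move_arm([
  {"rx":0,"ry":0,"rz":0,"x":0,"y":0,"z":-0.006,"jaw":1},
  {"rx":0,"ry":0,"rz":0,"x":0,"y":0,"z":-0.006,"jaw":1},
  {"rx":0,"ry":0,"rz":0,"x":0,"y":0,"z":0,"jaw":1},
  {"rx":0,"ry":0,"rz":0,"x":0,"y":0,"z":0,"jaw":1},
])

```text
clock: 20.5
tcp_pos: [0.5556, 0.2504, 0.0938]
tool_rot: [0.007, 1.0, -0.0, -0.0]
contact_force: [-0.2, 0.1, -0.3]
finger_gap: 0.001
grip_force: 0.0
```

Emit:
move_arm([
  {"rx":0,"ry":0,"rz":0,"x":0,"y":0,"z":-0.004,"jaw":1},
  {"rx":0,"ry":0,"rz":0,"x":0,"y":0,"z":0,"jaw":1},
  {"rx":0,"ry":0,"rz":0,"x":0,"y":0,"z":0,"jaw":1},
])

```text
clock: 20.88
tcp_pos: [0.5556, 0.2505, 0.0899]
tool_rot: [0.007, 1.0, 0.0, 0.0]
contact_force: [-2.2, 0.0, 2.6]
finger_gap: -0.001
grip_force: 1.7
```

Emit:
move_arm([
  {"rx":0,"ry":0,"rz":0,"x":0,"y":0,"z":-0.005,"jaw":1},
  {"rx":0,"ry":0,"rz":0,"x":0,"y":0,"z":-0.005,"jaw":1},
  {"rx":0,"ry":0,"rz":0,"x":0,"y":0,"z":0,"jaw":1},
  {"rx":0,"ry":0,"rz":0,"x":0,"y":0,"z":0,"jaw":1},
])

```text
clock: 21.38
tcp_pos: [0.5553, 0.2505, 0.0799]
tool_rot: [0.007, 1.0, -0.0, -0.0]
contact_force: [-3.1, 0.1, 5.6]
finger_gap: 0.001
grip_force: 3.1
```

Emit:
move_arm([
  {"rx":0,"ry":0,"rz":0,"x":0,"y":0,"z":-0.003,"jaw":1},
  {"rx":0,"ry":0,"rz":0,"x":0,"y":0,"z":0,"jaw":1},
  {"rx":0,"ry":0,"rz":0,"x":0,"y":0,"z":0,"jaw":1},
  {"rx":0,"ry":0,"rz":0,"x":0,"y":0,"z":0,"jaw":1},
])

```text
clock: 21.88
tcp_pos: [0.5552, 0.2505, 0.077]
tool_rot: [0.007, 1.0, -0.0, -0.0]
contact_force: [-4.6, -0.1, 7.4]
finger_gap: -0.0
grip_force: 3.9
```

Run:
```python
from bench import telemetry, optics
from h import *
st=telemetry.get_state(); print(st["clock"],st["tcp_pos"],st["contact_force"])
S0,S1=load("scene0.npz"),optics.snapshot("scene"); np.savez("s9.npz",**S1)
# bystanders / cups: changed regions between scene7 (before pressing) and now, away from arm, and bright rim positions in the scene
d=cv2.absdiff(load("s7.npz")["img"],S1["img"]).max(2)>45
n,l,a,c=cv2.connectedComponentsWithStats(d.astype(np.uint8))
print([(tuple(x[:4]),x[4]) for x in a[1:] if x[4]>25])
```

```text
21.875 [0.5552 0.2505 0.077 ] [-4.6237 -0.0896  7.3663]
[((np.int32(69), np.int32(0), np.int32(94), np.int32(101)), np.int32(3358)), ((np.int32(145), np.int32(0), np.int32(37), np.int32(23)), np.int32(528)), ((np.int32(194), np.int32(0), np.int32(84), np.int32(69)), np.int32(1694)), ((np.int32(288), np.int32(0), np.int32(49), np.int32(42)), np.int32(1290)), ((np.int32(196), np.int32(9), np.int32(9), np.int32(6)), np.int32(34)), ((np.int32(340), np.int32(67), np.int32(51), np.int32(44)), np.int32(1544)), ((np.int32(111), np.int32(102), np.int32(81), np.int32(87)), np.int32(2452)), ((np.int32(336), np.int32(117), np.int32(39), np.int32(46)), np.int32(942)), ((np.int32(353), np.int32(167), np.int32(10), np.int32(13)), np.int32(34)), ((np.int32(337), np.int32(171), np.int32(12), np.int32(16)), np.int32(39)), ((np.int32(191), np.int32(209), np.int32(30), np.int32(49)), np.int32(657)), ((np.int32(303), np.int32(259), np.int32(8), np.int32(6)), np.int32(38)), ((np.int32(293), np.int32(262), np.int32(9), np.int32(7)), np.int32(49)), ((np.int32(309), np.int32(265), np.int32(9), np.int32(9)), np.int32(51)), ((np.int32(283), np.int32(271), np.int32(10), np.int32(6)), np.int32(32)), ((np.int32(318), np.int32(274), np.int32(10), np.int32(14)), np.int32(39)), ((np.int32(304), np.int32(279), np.int32(7), np.int32(8)), np.int32(39)), ((np.int32(233), np.int32(291), np.int32(7), np.int32(14)), np.int32(47)), ((np.int32(194), np.int32(314), np.int32(51), np.int32(69)), np.int32(1676)), ((np.int32(194), np.int32(384), np.int32(28), np.int32(24)), np.int32(368)), ((np.int32(180), np.int32(390), np.int32(9), np.int32(27)), np.int32(164))]
```

```bash
python3 -c "
from bench import job
print(job.close_job())"
```

```text
the job is handed in; nothing more can be done
None
```

I handed the job in at about 22 s, with the medium cup seated in the holder, the small cup fully down inside it, and the fingers still holding the paddle at half travel (fingertips at 77 mm, about 7.4 N).

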